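Load dishwasher-aged pan handles into the fatigue tester in row order

TASK

The four pan handles in the near white tray have come out of the dishwasher test, and their order in the row is the only record of their cycles. Move them to the four steel cradles of the fatigue tester's bed behind it, keeping that order (leftmost handle to leftmost cradle, and so on): each lying flat, right way up, along its cradle and centred on both saddles between the lips. Leave the detergent bottle and the screwdriver where they are.

Things in the scene. Friction and masses are not known exactly. Their poses are not given: they have to be found in the camera images.
- handle_red: Pan handle, red plastic grip, steel ferrule, lying flat, 110 mm long (x), 24 wide (y), 20 high (z), 0.13 kg. Origin: centre of its underside; x along it, ferrule at +x (away from the robot), z up. Starts in one of four grey cradles of the near white tray (about 80 apart, shaped like the steel ones), underside 38 above the table; its place in the row changes.
- handle_blue: Pan handle, blue plastic grip, steel ferrule, lying flat, 110 mm long (x), 24 wide (y), 20 high (z), 0.13 kg. Origin: centre of its underside; x along it, ferrule at +x (away from the robot), z up. Starts in one of four grey cradles of the near white tray (about 80 apart, shaped like the steel ones), underside 38 above the table; its place in the row changes.
- handle_yellow: Pan handle, yellow plastic grip, steel ferrule, lying flat, 110 mm long (x), 24 wide (y), 20 high (z), 0.13 kg. Origin: centre of its underside; x along it, ferrule at +x (away from the robot), z up. Starts in one of four grey cradles of the near white tray (about 80 apart, shaped like the steel ones), underside 38 above the table; its place in the row changes.
- handle_green: Pan handle, green plastic grip, steel ferrule, lying flat, 110 mm long (x), 24 wide (y), 20 high (z), 0.13 kg. Origin: centre of its underside; x along it, ferrule at +x (away from the robot), z up. Starts in one of four grey cradles of the near white tray (about 80 apart, shaped like the steel ones), underside 38 above the table; its place in the row changes.
- cradle_red: Dark steel cradle, 1 of 4 alike in far row, ~80 mm apart; place in the row changes, always that of handle_red in the near row. Origin: underside centre, 8 above table; x away from robot along handle, y left along the row. 2 saddles, each 10 thick, at x -37 and +37; fingers fit between. Saddle floor 30 above origin, 44 wide in y between lips 12 high; foot between saddles 30 wide, 6 high.
- cradle_blue: Dark steel cradle, 1 of 4 alike in far row, ~80 mm apart; place in the row changes, always that of handle_blue in the near row. Origin: underside centre, 8 above table; x away from robot along handle, y left along the row. 2 saddles, each 10 thick, at x -37 and +37; fingers fit between. Saddle floor 30 above origin, 44 wide in y between lips 12 high; foot between saddles 30 wide, 6 high.
- cradle_yellow: Dark steel cradle, 1 of 4 alike in far row, ~80 mm apart; place in the row changes, always that of handle_yellow in the near row. Origin: underside centre, 8 above table; x away from robot along handle, y left along the row. 2 saddles, each 10 thick, at x -37 and +37; fingers fit between. Saddle floor 30 above origin, 44 wide in y between lips 12 high; foot between saddles 30 wide, 6 high.
- cradle_green: Dark steel cradle, 1 of 4 alike in far row, ~80 mm apart; place in the row changes, always that of handle_green in the near row. Origin: underside centre, 8 above table; x away from robot along handle, y left along the row. 2 saddles, each 10 thick, at x -37 and +37; fingers fit between. Saddle floor 30 above origin, 44 wide in y between lips 12 high; foot between saddles 30 wide, 6 high.
- detergent: Blue detergent bottle with a yellow cap, 68 in diameter, 165 high, standing free at the right-hand end of the two rows (-y). Not to be disturbed. Origin: centre of its underside.
- screwdriver: Screwdriver with an orange handle, 170 long, lying loose on the table at the left-hand end of the two rows (+y). Not to be disturbed. Origin: under its middle; x along it.
Mind the look-alikes: they are no part of the job. Several things have the shape of the handle_blue; the one meant has the colours described above.

How it is judged:
By the outcome, as a careful person would: the job done as asked, in the order asked, and still so for the second after the job is handed in, with the robot touching nothing.
It also fails if it takes over 88 s, if anything falls off the work surface, if the arm or the gripper's body presses on something with over 40 N, if the wrist force passes 120 N, or if a joint passes its speed limit or range.

ROBOT

A 6-joint arm with a two-finger parallel gripper is mounted at the origin on the work surface. World frame = base frame: x ahead of the robot, y to its left, z up, the work surface at z = 0. Lengths are in m, angles in rad, forces in N, time in s.
With the tool pointing down it reaches from about 0.325 to 0.9 m from the base axis. Payload 6.1 kg.
Tool frame: the origin (TCP) lies midway between the tips of the shut fingers; the grasp point (between the pads) lies 19 mm behind it; z points along the fingers, y is the line along which they close (so a half turn about z gives the same grasp; the last joint's range is limited). The gripper opens to 85 mm and grips with 20 to 120 N. Pads are 22 mm wide; open, the fingers measure 114 mm over their backs; the gripper's body (76 mm by 85 mm) begins 54 mm behind the grasp point. The pads swing forward as they close: fully open they stand 13 mm farther back than shut.
Start: joints at [-1.374, 0.22, 1.526, -0, 1.395, -0.126], TCP at [0.198, -0.593, 0.231] pointing down, gripper open.
Joint ranges: [-2.98, 2.98], [-0.91, 2.08], [0.09, 2.57], [-1.24, 4.39], [0.2, 2.65], [-2.68, 2.68]. Speed limits (rad/s): [2.57, 2.57, 3.01, 3.14, 3.14, 3.14].

INTERFACE

Orientations are given as a unit quaternion [x, y, z, w].
In Python, from station import manip gives the robot as it stands. Calls block until the motion is done:
- manip.move_ptp(position, orientation): joint-space move of the TCP to a pose.
- manip.movel(position, speed=0.15, attitude=None, threshold=None): straight line of the TCP; attitude=None keeps the orientation; speed is the mean speed in m/s. With threshold (N) it stops when the force on the tool has changed by that much, and returns True; else False.
- manip.movej(angles): joint-space move.
- manip.gripper_to(opening, strength=None): opening from 0.0 (shut) to 1.0 (fully open); strength is the grip in N (None keeps the last); returns when the fingers have stopped.
- manip.sleep(seconds).
- manip.solve_ik(position, orientation): joint angles nearest the present ones, or None.
- manip.grab_frame(name): name is "scene" or "side" or "wrist"; returns a dict with "pixels" (480x640x3 uint8, red, green, blue), "depth" (480x640 float32, m along the optical axis (not along the pixel's ray), 0 where there is no reading), "camera_matrix" (3x3 intrinsics, pixels), "R" (3x3) and "t" (3): a world point X has camera coordinates R X + t. Camera axes: x right, y down, z forward; pixel columns grow to the right and rows downward; lengths in m; the calibration is good to about 2 mm. A picture is of the moment at which its call begins.
A pose or a line that the arm cannot do raises manip.MotionError and nothing moves.
- manip.job_done(): hands the job in; it is judged then, once.
Trained networks look in the newest picture that a camera, given by its name, has taken for a name from the list of things; names that differ only in an ending like _2 or _b are one class to them, and where a whole thing is asked for, a point or a joint stands for the part that bears it (a point fixed in the world has none). Each returns a list of dicts, best first, with "confidence" (0 to 1); they miss things now and then, are a little off and sometimes report something else, mostly with a low value. They report only what shows in the picture. A call takes as long as a camera call. They do not tell look-alikes from the thing itself.
- manip.boxes_of(camera, label): "xy" ([column, row] in pixels, amid what is visible of it).
- manip.cut_out(camera, label): "pixels" (480x640 bool, what is visible of it) and "xy" ([column, row] in pixels, amid what is visible of it).
- manip.tip_of(camera, label): "xy" ([column, row] in pixels: a listed point, or the origin of a listed thing).
Readings, each from a call of its own:
- manip.current_time_s(): time.
- manip.current_qpos(): joint angles.
- manip.current_qvel(): joint speeds.
- manip.current_tau(): joint torques, N m.
- manip.current_tcp_pos(): TCP position.
- manip.current_eef_rot(): TCP orientation.
- manip.current_ft_force(): force on the tool from outside, world axes, zero at the start.
- manip.current_wrist_torque(): the same for the moment, N m.
- manip.current_grip_width(): opening from 0.0 (shut) to 1.0 (fully open).
- manip.current_gripper_force(): force on a finger pad.
Only numpy, scipy, OpenCV 4.12 (cv2) and the standard library are available. Lean on these libraries where they do the work, as an engineer would, in place of code of your own. Each camera call takes 0.05 s, during which the arm holds its last target. There are 200 camera calls.

## Working session

There is one attempt and no reset: what is moved stays moved. The work goes in short steps, each a Python script; the robot and the scene stay as the last script left them, time stands still between calls to the robot, and variables do not carry over. Pictures are saved under pics/ and viewed, at most 14 in all, crops included, and the job is handed in when it is done.

```bash
mkdir -p pics; ls; python3 - <<'E'
from station import manip
import cv2
for c in ("scene","side"):
    f=manip.grab_frame(c); cv2.imwrite(f"pics/{c}0.png",f["pixels"][:,:,::-1])
    print(c,f["camera_matrix"].tolist(),f["R"].tolist(),f["t"].tolist())
    for n in ("handle_red","handle_blue","handle_yellow","handle_green","cradle_red","detergent","screwdriver"):
        print(n,[(d["xy"],round(d["confidence"],2)) for d in manip.tip_of(c,n)])
print(manip.current_time_s(),manip.current_eef_rot())
E
```

```text
pics
scene [[535.6365422078878, 0.0, 319.61734923179336], [0.0, 535.6365422078878, 238.79693081715885], [0.0, 0.0, 1.0]] [[0.15583555526263615, 0.9877614371885002, -0.006528623077975182], [0.695760146687794, -0.11445435011572033, -0.7090966224856576], [-0.7011655282434848, 0.10596011014951102, -0.7050810996333245]] [-0.06356113851857097, -0.2737060505598258, 1.3086720867188968]
handle_red [([327.3, 251.5], 0.8)]
handle_blue [([166.3, 212.0], 0.83), ([233.6, 264.3], 0.74), ([233.4, 220.7], 0.61)]
handle_yellow [([366.2, 253.0], 0.75)]
handle_green [([282.2, 263.4], 0.63)]
cradle_red [([343.9, 339.8], 0.94), ([295.4, 355.1], 0.3)]
detergent [([148.5, 343.0], 0.7)]
screwdriver [([443.4, 280.7], 0.92)]
side [[526.9128816756353, 0.0, 321.88530879543276], [0.0, 526.9128816756353, 234.54400119251724], [0.0, 0.0, 1.0]] [[-0.7220421783681978, -0.6913503465400798, 0.026263872452843878], [-0.3386976642966886, 0.32012234859422145, -0.8847630044992203], [0.6032735572335944, -0.6477317193633731, -0.46530058550714654]] [0.32099970107400616, 0.2371679985746714, 0.8964928298303758]
handle_red [([314.9, 256.9], 0.67)]
handle_blue [([409.8, 266.9], 0.69), ([461.8, 256.5], 0.68), ([361.0, 233.3], 0.56)]
handle_yellow [([288.4, 267.6], 0.72), ([264.8, 240.6], 0.61)]
handle_green [([336.1, 241.5], 0.76)]
cradle_red [([266.8, 239.9], 0.65)]
detergent [([364.5, 213.1], 0.63)]
screwdriver [([222.5, 292.5], 0.94), ([266.8, 241.5], 0.59), ([238.4, 253.0], 0.35)]
0.8 [9.87007272e-01 1.60675588e-01 1.28238379e-05 2.11681274e-05]
```

View pics/scene0.png

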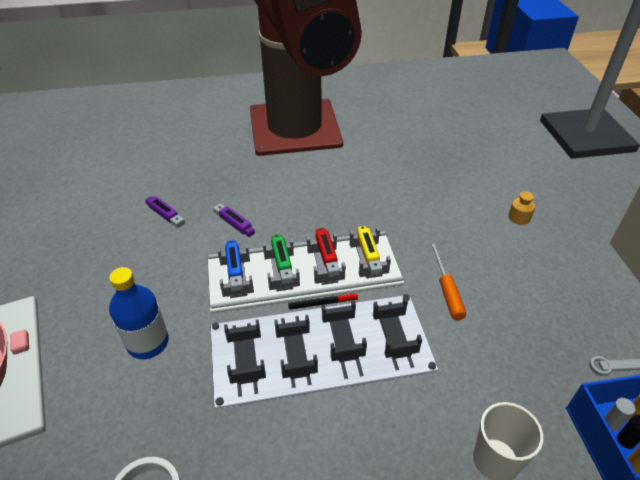

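View pics/side0.png

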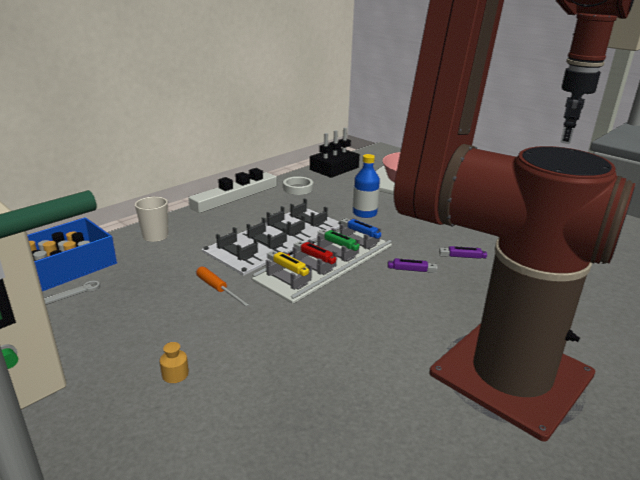

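The scene view faces the robot. The handles sit at about (234,262), (281,258), (327,252) and (369,250), in order blue, green, red, yellow from −y to +y. The steel cradles are at about (245,350) to (397,325), the two purple handles are look-alikes, and a pen lies between the rows. Next I'll view both rows from above with the wrist camera.

```bash
cat > h.py <<'E'
from station import manip
import numpy as np, cv2
from scipy.spatial.transform import Rotation as Ro
def down(yaw):  # tool z down; yaw = world angle of tool x axis
    return (Ro.from_euler('z',yaw)*Ro.from_euler('x',np.pi)).as_quat()
def ray(f,uv,z):
    K,R,t=f["camera_matrix"],f["R"],f["t"]
    d=R.T@np.linalg.solve(K,[uv[0],uv[1],1]); c=-R.T@t
    return c+d*(z-c[2])/d[2]
def cloud(f):
    K,R,t=f["camera_matrix"],f["R"],f["t"]; v,u=np.mgrid[:480,:640]; z=f["depth"]
    P=np.stack([(u-K[0,2])/K[0,0]*z,(v-K[1,2])/K[1,1]*z,z],-1)
    P=(P-t)@R; P[z==0]=np.nan; return P
E
python3 - <<'E'
from h import *
f=manip.grab_frame("scene")
for n,p in dict(blue=(234,262),green=(281,258),red=(327,252),yellow=(369,250),c1=(245,350),c4=(397,325),bottle=(148,343),scr=(443,281)).items():
    print(n,ray(f,p,.05).round(3))
for yaw in (0,np.pi/2,-np.pi/2,np.pi):
    q=manip.solve_ik([0.5,-0.05,0.45],down(yaw)); print(yaw,None if q is None else np.round(q,2))
w=manip.grab_frame("wrist"); T=Ro.from_quat(manip.current_eef_rot()).as_matrix(); c=-w["R"].T@w["t"]
print("cam in tool",T.T@(c-manip.current_tcp_pos()),"\n",T.T@w["R"].T, w["camera_matrix"][0,0])
E
```

```text
blue [ 0.476 -0.16   0.05 ]
green [ 0.479 -0.079  0.05 ]
red [0.478 0.002 0.05 ]
yellow [0.485 0.076 0.05 ]
c1 [ 0.657 -0.151  0.05 ]
c4 [0.649 0.083 0.05 ]
bottle [ 0.621 -0.295  0.05 ]
scr [0.575 0.181 0.05 ]
0 [-0.26 -0.12  1.48 -0.    1.78  1.31]
1.5707963267948966 [-0.26 -0.12  1.48  0.    1.78 -0.26]
-1.5707963267948966 None
3.141592653589793 [-0.26 -0.12  1.48  0.    1.78 -1.83]
cam in tool [ 0.08049707  0.00066077 -0.14184949] 
 [[ 4.16557329e-04 -9.49840507e-01 -3.12734454e-01]
 [ 9.99998682e-01  8.86478473e-04 -1.36043975e-03]
 [ 1.56943314e-03 -3.12733475e-01  9.49839624e-01]] 391.7843148457312
```

```bash
python3 - <<'E'
from h import *
manip.move_ptp([0.585,-0.04,0.32],down(0))
f=manip.grab_frame("wrist"); np.savez("w1.npz",**f); cv2.imwrite("pics/w1.png",f["pixels"][:,:,::-1])
for n in ("handle_red","handle_blue","handle_yellow","handle_green"):
    for d in manip.cut_out("wrist",n): 
        m=d["pixels"]; print(n,round(d["confidence"],2),m.sum(),ray(f,d["xy"],.055).round(4))
    for d in manip.tip_of("wrist",n): print("  tip",round(d["confidence"],2),ray(f,d["xy"],.038).round(4))
for d in manip.tip_of("wrist","cradle_red"): print("cr",round(d["confidence"],2),d["xy"],ray(f,d["xy"],.008).round(4))
P=cloud(f); z=P[...,2]; print(np.nanpercentile(z,[1,50]))
# ortho height map + colour, 1 mm grid, x .40-.72 y -.22..0.14
img=np.zeros((340,400,3),np.uint8); H=np.full((340,400),-1.)
u=((0.15-P[...,1])*1000); v=((0.73-P[...,0])*1000)
ok=np.isfinite(z)&(u>=0)&(u<400)&(v>=0)&(v<340)
for a,b,zz,c in zip(u[ok].astype(int),v[ok].astype(int),z[ok],f["pixels"][ok]):
    if zz>H[b,a]: H[b,a]=zz; img[b,a]=c
np.save("H1.npy",H)
hc=cv2.applyColorMap((np.clip(H/.08,0,1)*255).astype(np.uint8),cv2.COLORMAP_JET)
cv2.imwrite("pics/o1.png",np.hstack([img[:,:,::-1],hc]))
E
```

```text
handle_red 0.78 1789 [0.4761 0.0028 0.055 ]
  tip 0.82 [0.4666 0.0035 0.038 ]
handle_blue 0.77 1275 [ 0.3573 -0.1486  0.055 ]
handle_blue 0.75 1764 [ 0.4831 -0.1625  0.055 ]
  tip 0.98 [ 0.4757 -0.1622  0.038 ]
  tip 0.7 [ 0.3478 -0.1543  0.038 ]
handle_yellow 0.7 1872 [0.4825 0.0738 0.055 ]
  tip 0.65 [0.4757 0.0729 0.038 ]
handle_green 0.82 1865 [ 0.4792 -0.0805  0.055 ]
  tip 0.77 [ 0.4754 -0.0822  0.038 ]
  tip 0.29 [ 0.631  -0.0013  0.038 ]
cr 0.63 [277.3, 144.1] [0.6294 0.0016 0.008 ]
[-0.00272178  0.00030345]
```

View pics/w1.png

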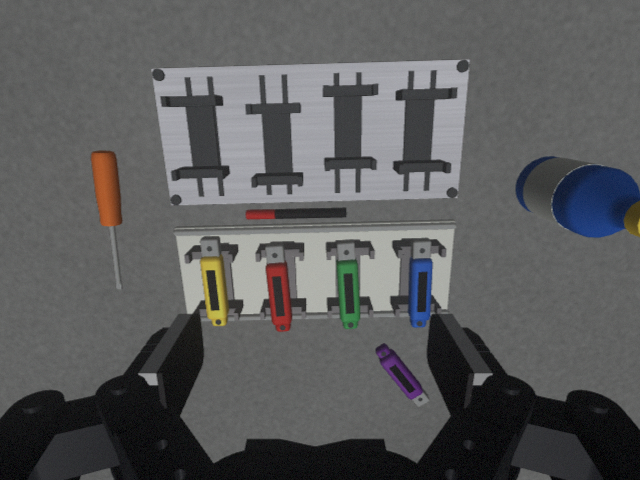

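View pics/o1.png

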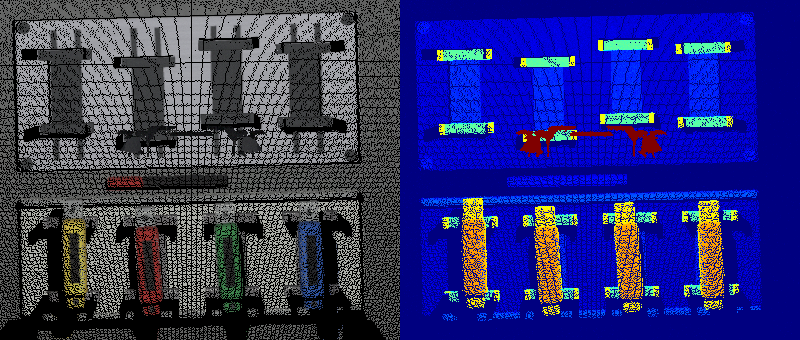

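The wrist view shows the whole row: yellow, red, green, blue from left (+y) to right, all ferrules pointing away. The steel cradles are staggered and slightly turned. Next I'll measure saddles and handles from the depth.

```bash
cat > meas.py <<'E'
from h import *
def handles(f):
    """colour -> (centre xy, yaw, ext) from depth, x<.56"""
    P=cloud(f).reshape(-1,3); C=f["pixels"].reshape(-1,3).astype(int)
    ok=(P[:,2]>.043)&(P[:,2]<.066)&(P[:,0]>.39); out={}
    r,g,b=C.T
    sel=dict(red=(r>90)&(g<70)&(b<80),yellow=(r>110)&(g>90)&(b<80),green=(g>80)&(r<80)&(b<100),blue=(b>100)&(r<90))
    for n,s in sel.items():
        q=P[ok&s]; q=q[np.linalg.norm(q[:,:2]-np.median(q[:,:2],0),axis=1)<.07]
        c=np.median(q[:,:2],0)
        for _ in range(3):   # all points near the axis: full length incl. ferrule
            yaw=np.arctan2(*np.linalg.svd(q[:,:2]-q[:,:2].mean(0),full_matrices=False)[2][0][::-1]); yaw=(yaw+np.pi/2)%np.pi-np.pi/2
            e=np.array([np.cos(yaw),np.sin(yaw)]); nn=np.array([-e[1],e[0]])
            s2=(q[:,:2]-c)@nn; c=c+nn*(np.percentile(s2,2)+np.percentile(s2,98))/2
        A=P[(P[:,2]>.043)&(P[:,2]<.066)]; d=A[:,:2]-c; A=A[(abs(d@nn)<.006)&(abs(d@e)<.09)]
        l=(A[:,:2]-c)@e; lo,hi=np.percentile(l,[.5,99.5]); s2=(q[:,:2]-c)@nn
        out[n]=(c+e*(lo+hi)/2,yaw,(hi-lo,np.ptp(np.percentile(s2,[2,98])),np.median(q[:,2])))
    return out
def cradles(f,xmin=.56):
    P=cloud(f).reshape(-1,3); C=f["pixels"].reshape(-1,3).max(1)
    q=P[(P[:,2]>.031)&(P[:,2]<.056)&(P[:,0]>xmin)&(P[:,0]<.74)&(P[:,1]>-.23)&(P[:,1]<.15)]
    g=np.zeros((400,400),np.uint8); ij=((q[:,:2]-[.45,-.25])*1000).astype(int); g[ij[:,0],ij[:,1]]=1
    n,L=cv2.connectedComponents(cv2.dilate(g,np.ones((5,5),np.uint8))); lab=L[ij[:,0],ij[:,1]]
    S=[]
    for k in range(1,n):
        p=q[lab==k]
        if len(p)<60: continue
        x,y=p[:,0],p[:,1]; fl=p[p[:,2]<.043]
        S.append(((np.percentile(x,2)+np.percentile(x,98))/2,(np.percentile(y,1)+np.percentile(y,99))/2,np.ptp(np.percentile(x,[2,98])),np.ptp(np.percentile(y,[1,99])),len(p),np.median(fl[:,2])))
    return sorted(S,key=lambda s:s[1])
E
python3 - <<'E'
from meas import *
print(manip.current_time_s())
manip.move_ptp([0.66,-0.04,0.34],down(0))
for k in range(2):
    f=manip.grab_frame("wrist") if k==0 else dict(np.load("w1.npz"))
    if k==0: np.savez("w2.npz",**f)
    for n,h in handles(f).items(): print(n,h[0].round(4),round(h[1],3),np.round(h[2],4))
    for s in cradles(f): print(np.round(s,4))
E
```

```text
3.8167
red [0.4698 0.0013] 0.068 [0.1081 0.0212 0.0567]
yellow [0.4773 0.0751] 0.023 [0.1087 0.021  0.0566]
green [ 0.4731 -0.0785] 0.081 [0.1081 0.0227 0.0565]
blue [ 0.4756 -0.1616] 0.045 [0.1074 0.0217 0.0565]
[ 6.083e-01 -1.550e-01  1.060e-02  5.370e-02  4.910e+02  3.690e-02]
[ 6.821e-01 -1.531e-01  1.020e-02  5.380e-02  5.160e+02  3.700e-02]
[ 6.118e-01 -7.680e-02  1.040e-02  5.290e-02  4.640e+02  3.700e-02]
[ 6.856e-01 -7.540e-02  1.040e-02  5.340e-02  4.920e+02  3.710e-02]
[5.945e-01 3.000e-04 1.030e-02 5.260e-02 4.540e+02 3.710e-02]
[6.684e-01 2.100e-03 1.010e-02 5.310e-02 4.790e+02 3.720e-02]
[6.018e-01 8.370e-02 1.070e-02 5.380e-02 4.810e+02 3.730e-02]
[6.754e-01 8.550e-02 1.070e-02 5.370e-02 5.140e+02 3.730e-02]
red [0.4697 0.0014] 0.067 [0.108  0.0214 0.0567]
yellow [0.4772 0.0749] 0.026 [0.1081 0.0209 0.0568]
green [ 0.473  -0.0784] 0.08 [0.1084 0.0229 0.0565]
blue [ 0.4755 -0.1613] 0.049 [0.1072 0.0211 0.0565]
[ 6.083e-01 -1.550e-01  1.010e-02  5.390e-02  5.630e+02  3.690e-02]
[ 6.818e-01 -1.530e-01  1.040e-02  5.360e-02  6.270e+02  3.690e-02]
[ 6.117e-01 -7.700e-02  1.020e-02  5.310e-02  5.350e+02  3.710e-02]
[ 6.852e-01 -7.540e-02  9.600e-03  5.310e-02  5.820e+02  3.710e-02]
[5.944e-01 3.000e-04 1.030e-02 5.300e-02 5.270e+02 3.720e-02]
[6.679e-01 2.000e-03 9.700e-03 5.350e-02 5.610e+02 3.730e-02]
[6.016e-01 8.350e-02 1.060e-02 5.350e-02 5.630e+02 3.730e-02]
[6.75e-01 8.53e-02 1.01e-02 5.36e-02 6.21e+02 3.74e-02]
```

```bash
cat > job.py <<'E'
from meas import *
HD=handles(dict(np.load("w2.npz"))); S=cradles(dict(np.load("w2.npz")))
CR={}
for k,n in enumerate(("blue","green","red","yellow")):
    a,b=np.array(S[2*k][:2]),np.array(S[2*k+1][:2]); CR[n]=((a+b)/2,np.arctan2(b[1]-a[1],b[0]-a[0]))
ZG,ZT,OP=.027,.115,.54
def pick(n,bias=np.zeros(2)):
    c,yaw,_=HD[n]; c=c+bias
    manip.gripper_to(OP,40)
    manip.move_ptp([*c,ZT],down(yaw))
    hit=manip.movel([*c,ZG],.12,threshold=15)
    manip.gripper_to(0,40)
    print(n,"hit",hit,"w",manip.current_grip_width(),"F",manip.current_gripper_force(),"tcp",np.round(manip.current_tcp_pos(),4))
    manip.movel([*c,ZT],.15)
def place(n,bias=np.zeros(2)):
    c,yaw=CR[n]; c=c+bias
    manip.move_ptp([*c,ZT],down(yaw))
    manip.movel([*c,ZG+.006],.12)
    hit=manip.movel([*c,ZG-.003],.02,threshold=4)
    print(n,"contact",hit,np.round(manip.current_tcp_pos(),4))
    manip.gripper_to(OP)
    manip.movel([*c,ZT],.2)
E
python3 - <<'E'
from job import *
print({k:(v[0].round(4),round(v[1],4)) for k,v in CR.items()})
pick("yellow")
f=manip.grab_frame("wrist"); np.savez("w3.npz",**f); cv2.imwrite("pics/w3.png",f["pixels"][:,:,::-1])
# held handle in tool frame (grip colour)
P=cloud(f).reshape(-1,3); T=Ro.from_quat(manip.current_eef_rot()).as_matrix(); Q=(P-manip.current_tcp_pos())@T
r,g,b=f["pixels"].reshape(-1,3).astype(int).T
m=(r>110)&(g>90)&(b<80)&(abs(Q[:,1])<.03)&(Q[:,2]<.0)&(abs(Q[:,0])<.08); q=Q[m]
print(len(q),np.percentile(q,[2,50,98],axis=0).round(4))
l=Q[(abs(Q[:,1])<.006)&(Q[:,2]>-.04)&(Q[:,2]<0)&(abs(Q[:,0])<.09)]
print(np.percentile(l,[.5,50,99.5],axis=0).round(4), manip.current_time_s())
E
```

```text
{'blue': (array([ 0.6452, -0.1541]), np.float64(0.0249)), 'green': (array([ 0.6487, -0.0761]), np.float64(0.0195)), 'red': (array([0.6314, 0.0012]), np.float64(0.0237)), 'yellow': (array([0.6386, 0.0846]), np.float64(0.0238))}
yellow hit False w 0.2744416115577883 F 39.8979914188385 tcp [0.4783 0.075  0.0281]
7791 [[-0.0334 -0.0106 -0.0305]
 [ 0.0092  0.0004 -0.0291]
 [ 0.0321  0.0115 -0.0259]]
[[-0.0343 -0.0059 -0.0313]
 [ 0.0182  0.0001 -0.0294]
 [ 0.0534  0.0059 -0.0134]] 7.925
```

View pics/w3.png

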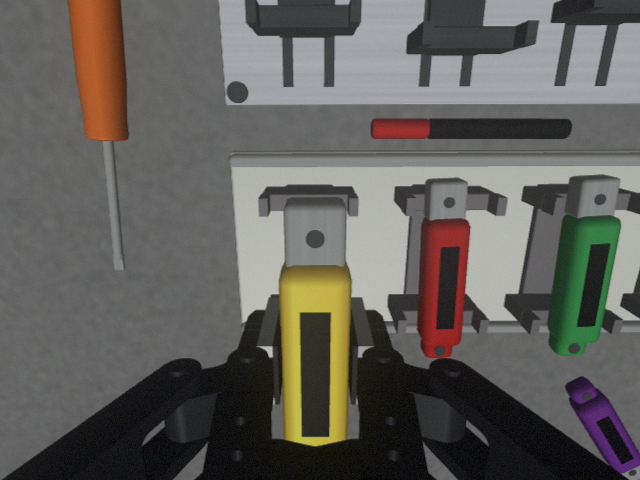

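The yellow handle is held centred, about 0.4 mm off in y, so the calibration bias is negligible. Next I'll place it.

```bash
python3 - <<'E'
from job import *
place("yellow"); pick("red"); place("red")
manip.move_ptp([0.66,-0.04,0.34],down(0))
f=manip.grab_frame("wrist"); np.savez("w4.npz",**f); cv2.imwrite("pics/w4.png",f["pixels"][:,:,::-1])
for n,h in handles(f).items(): print(n,h[0].round(4),round(h[1],3),np.round(h[2],4))
print(manip.current_time_s())
E
```

```text
yellow contact True [0.6396 0.0846 0.0282]
red hit False w 0.27320331358589495 F 39.83968734741211 tcp [0.4707 0.0012 0.0281]
red contact True [0.6324 0.0011 0.0281]
red [0.631  0.0008] 0.021 [0.1083 0.0217 0.0566]
yellow [0.6383 0.0839] 0.026 [0.1081 0.021  0.0568]
green [ 0.4734 -0.0784] 0.078 [0.1078 0.0224 0.0565]
blue [ 0.4875 -0.1702] 0.471 [0.0912 0.0151 0.0566]
17.4833
```

View pics/w4.png

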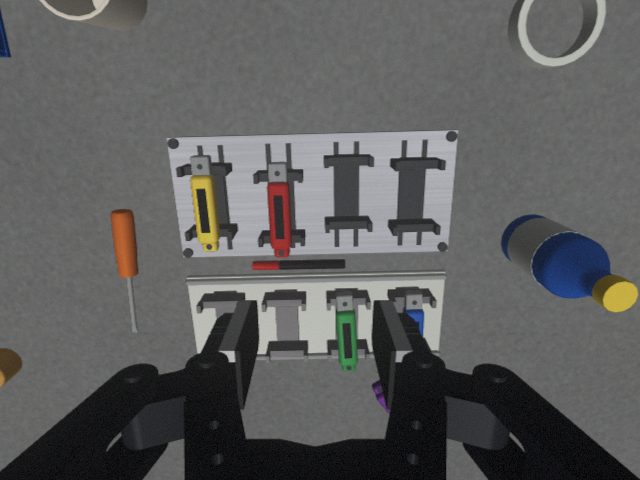

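Yellow (205,205) and red (279,210) lie along their cradles, within 1 mm of the saddle centres. The blue reading is off only because a finger hides part of the handle. Now the other two.

```bash
python3 - <<'E'
from job import *
for n in ("green","blue"): pick(n); place(n)
manip.move_ptp([0.63,-0.04,0.34],down(0)); manip.gripper_to(1.0)
f=manip.grab_frame("wrist"); cv2.imwrite("pics/w5.png",f["pixels"][:,:,::-1])
for n,h in handles(f).items(): print(n,h[0].round(4),round(h[1],3),np.round(h[2],4),"err",(h[0]-CR[n][0]).round(4))
cv2.imwrite("pics/side5.png",manip.grab_frame("side")["pixels"][:,:,::-1])
print(manip.current_time_s())
E
```

```text
green hit False w 0.2722183401970294 F 39.90289270877838 tcp [ 0.4741 -0.0788  0.0281]
green contact True [ 0.6496 -0.0763  0.0281]
blue hit False w 0.2756298422697176 F 39.91972267627716 tcp [ 0.4765 -0.162   0.0281]
blue contact True [ 0.6462 -0.1544  0.0282]
red [0.6306 0.0009] 0.023 [0.1082 0.0216 0.0567] err [-0.0008 -0.0002]
yellow [0.6377 0.0842] 0.027 [0.1084 0.0212 0.0567] err [-0.0009 -0.0004]
green [ 0.6482 -0.0763] 0.015 [0.1075 0.0223 0.0564] err [-0.0004 -0.0002]
blue [ 0.6435 -0.154 ] 0.022 [0.1089 0.0214 0.0564] err [-0.0017  0.    ]
31.0083
```

View pics/w5.png

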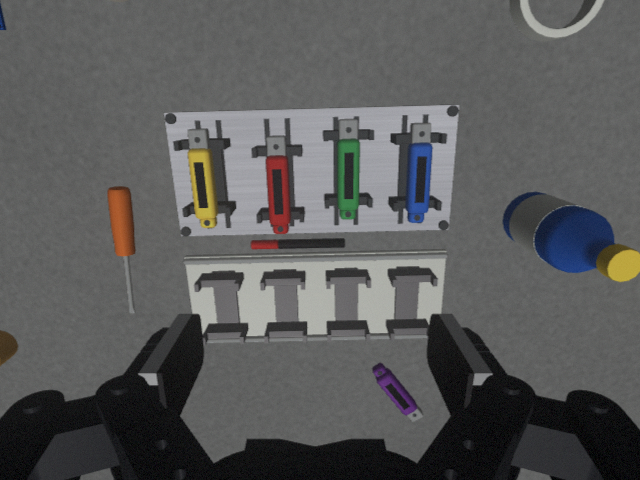

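View pics/side5.png

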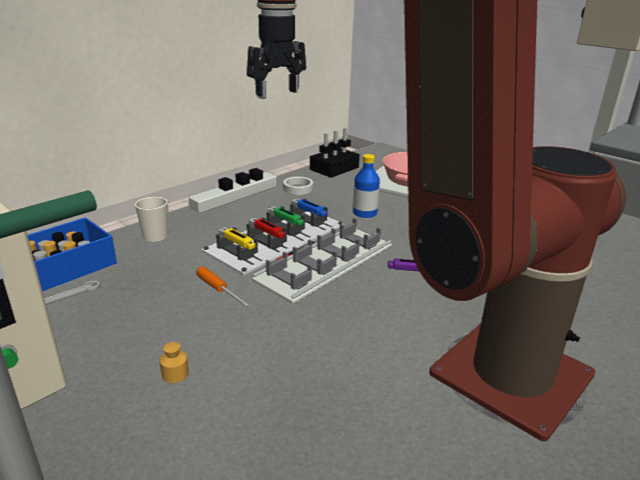

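All four handles lie flat in their steel cradles, in the original order and within 2 mm of centre. The bottle and screwdriver are where they were.

```bash
python3 -c "
from station import manip
print(manip.job_done())"
```

```text
the job is handed in; nothing more can be done
None
```

The job is handed in: all four handles are in the steel cradles in their original order (yellow, red, green, blue from the left), each within 2 mm of centre, at about 31 s of the 88 s allowed, with the bottle and screwdriver untouched.

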